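# Refit the filter and set the fan of the bench dust extractor

## Robot

A 7-joint arm with a two-finger parallel gripper is mounted at the origin on a cart in front of the work surface, level with it; the furniture and walls round the work are solid. World frame = base frame: x ahead of the robot, y to its left, z up, the work surface at z = 0. Lengths are in m, angles in rad, forces in N, time in s.
With the tool pointing down it reaches from about 0.425 to 0.825 m from the base axis. Payload 3.6 kg.
Tool frame: the origin (TCP) lies at the very end of the fingers, on their centre line; the grasp point (between the pads) lies 19 mm behind it; z points along the fingers, y is the line along which they close (so a half turn about z gives the same grasp; the last joint's range is limited). The gripper opens to 85 mm and grips with 20 to 120 N. Pads are 22 mm wide; open, the fingers measure 114 mm over their backs; the gripper's body (76 mm by 85 mm) begins 54 mm behind the grasp point. The pads swing forward as they close: fully open they stand 13 mm farther back than shut.
Start: joints at [1.21, 0.615, -0.013, 1.423, 0.008, 1.103, -0.04], TCP at [0.213, -0.614, 0.231] pointing down, gripper open.
Joint ranges: [-3.12, 3.12], [-0.3, 2.06], [-1.34, 1.32], [0.26, 2.42], [-1.36, 4.5], [0.01, 1.98], [-2.84, 2.84]. Speed limits (rad/s): [2.79, 2.79, 3.14, 3.14, 3.14, 3.14, 3.14].

## Interface

Orientations are given as a unit quaternion [x, y, z, w].
In Python, from station import arm, imaging, finish_job gives the robot as it stands. Calls block until the motion is done:
- arm.movep(position, orientation): joint-space move of the TCP to a pose.
- arm.line_to(position, velocity=0.15, ori=None): straight line of the TCP; ori=None keeps the orientation; velocity is the mean speed in m/s.
- arm.move_j(angles): joint-space move.
- arm.move_gripper(opening, effort=None): opening from 0.0 (shut) to 1.0 (fully open); effort is the grip in N (None keeps the last); returns when the fingers have stopped.
- arm.pause(seconds).
- arm.ik(position, orientation): joint angles nearest the present ones, or None.
- imaging.snapshot(name): name is "scene" or "top" or "wrist"; returns the picture (384x512x3 uint8, blue, green, red); there is no depth.
- imaging.camera_info(name): a dict with "fx", "fy", "cx", "cy" (pixels), "R" (3x3) and "t" (3): a world point X has camera coordinates R X + t; the wrist camera has in their place "T_tool_cam" (4x4, takes a point from camera to tool coordinates, whose origin is the TCP and whose axes are the flange's). Camera axes: x right, y down, z forward; pixel columns grow to the right and rows downward; lengths in m; the calibration is good to about 2 mm. A picture is of the moment at which its call begins: read the wrist's pose just before it. camera_info takes no time and is no camera call.
A pose or a line that the arm cannot do raises arm.MotionError and nothing moves.
- finish_job(): hands the job in; it is judged then, once.
Trained networks look in the newest picture that a camera, given by its name, has taken for a name from the list of things; names that differ only in an ending like _2 or _b are one class to them, and where a whole thing is asked for, a point or a joint stands for the part that bears it (a point fixed in the world has none). Each returns a list of dicts, best first, with "confidence" (0 to 1); they miss things now and then, are a little off and sometimes report something else, mostly with a low value. They report only what shows in the picture. A call takes as long as a camera call.
- imaging.trace(camera, thing): "mask" (384x512 bool, what is visible of it) and "box" ([left, top, right, bottom] in pixels, round what is visible of it).
- imaging.mark_of(camera, thing): "point" ([column, row] in pixels: a listed point, or the origin of a listed thing).
Readings, each from a call of its own:
- arm.get_time(): time.
- arm.get_joint_positions(): joint angles.
- arm.get_dq(): joint speeds.
- arm.get_effort(): joint torques, N m.
- arm.get_tool_pos(): TCP position.
- arm.get_eef_rot(): TCP orientation.
- arm.get_ft_force(): force on the tool from outside, world axes, zero at the start.
- arm.get_wrist_torque(): the same for the moment, N m.
- arm.get_opening(): opening from 0.0 (shut) to 1.0 (fully open).
- arm.get_finger_force(): force on a finger pad.
Only numpy, scipy, OpenCV 4.12 (cv2) and the standard library are available. Lean on these libraries where they do the work, as an engineer would, in place of code of your own. Each camera call takes 0.05 s, during which the arm holds its last target. There are 200 camera calls.

## Task

Make the bench dust extractor ready for grinding: pull the pleated filter cassette out of its rack bay by the end that sticks out, set it down on the open bench and let go, then take it again round the middle of its long sides and lay it fully home in the filter well on top of the extractor, where the two finger notches leave room for your fingers. Then turn the fan selector clockwise, click by click, to the sixth dot after the off bar (the bar itself does not count) and let go. Leave the plain cover plate in its bay and the things round about where they are.

Things in the scene. Friction and masses are not known exactly. Their poses are not given: they have to be found in the camera images.
- extractor: bench downdraft dust extractor, fixed, a low white box with a flat grey deck: 152 (x) x 244 (y) x 80 mm high. Origin under its centre; x points to its back (away from the robot at yaw 0), y to its left, z up. The deck top is 80 mm above the bench. In the deck, left of the middle, is the open filter well (point filter_well); the fan selector stands at x = 0, y = -71 mm
- filter_well (a point): centre of the floor of the filter well, 66 mm above the bench, axes as the extractor's. The well is 115 mm along x, 65 mm along y and 14 mm deep, for the 110 x 60 x 18 mm cassette, which then stands 4 mm proud of the deck. At the middle of each long side it widens into a finger notch, 48 mm along x, reaching out to y = +-62 mm, its floor 20 mm below the deck
- rack: low sheet-metal filter rack lying on the bench, fixed, 76 (x) x 166 (y) x 32 mm high, with two bays side by side at y = +47 and y = -47 mm, open towards -x (towards the robot at yaw 0) and roofed over; bay 66 mm wide inside, its floor 6 mm above the bench. Origin under its centre
- cassette: filter cassette, loose, grey frame with pale pleats and cross bars, 110 (x) x 60 (y) x 18 mm, about 90 g. Origin at the centre of its underside, z up; the same when turned half round. It starts flat in one of the two rack bays, its -x end sticking out by about 38 mm towards the rack's -x
- cover: plain closed cover plate of the same size and grey plastic as the cassette (no pleats), loose in the other bay; leave it there. Origin at the centre of its underside
- selector (a joint): turn of the fan selector in rad, 0 at the off bar, growing clockwise seen from above, stops at 0 and 4.712. It clicks every 0.5236 rad: dot n is at n x 0.5236, the sixth dot at 3.142. It starts at the first, second or third dot, at times stopped halfway between two of them. It takes about 0.07 N m to turn it over a click; let go within 0.2 rad of a dot it springs home to it and stays
- selector_grip (a point): point on the upright axis of the selector, 22 mm above the deck. The selector is a black disc 45 mm across and 6 mm high with an upright bar grip on it, 40 mm long, 12 mm thick, from 6 to 30 mm above the deck
- selector_pointer (a point): pointer end of the bar grip (end of its white line), 20 mm from the selector's axis, 30 mm above the deck. In the extractor's frame it stands at the angle 2.356 - joint value (rad, counter-clockwise from the extractor's x). Round it, 30 mm from the axis, are the black off bar (9 mm long) and nine black dots (5 mm)
- stone_cast: pale blue stone cast of a jaw, 60 x 71 x 41 mm, bystander. Origin at the centre of its underside
- spectacles: black-rimmed safety spectacles, 20 x 131 x 43 mm, bystander. Origin at the centre of the underside
- tape_roll: brown roll of tape lying flat, 92 mm across, 48 mm high, bystander. Origin at the centre of its underside

How it is judged:
On the way, in this order (a step that is already met when the one before it is completed fails the run):
1. the cassette lies flat on the bench, out of the rack, and is let go (height (world z) of cassette below 0.004 m and angle between cassette's own z axis and vertical below 0.03 rad and contact force between the fingers and cassette below 0.2 N), for 0.2 s.
2. the cassette lies fully home in the filter well and is let go (horizontal distance between cassette and filter_well below 0.006 m and z of cassette in the frame of filter_well below 0.003 m and angle between the x axis of cassette and the x axis of filter_well, either way round below 0.1 rad and angle between cassette's own z axis and vertical below 0.05 rad and contact force between the fingers and cassette below 0.2 N), for 0.2 s.
3. the selector rests at the sixth dot and is let go (value of joint selector between 2.97 and 3.31 rad and contact force between the fingers and extractor below 0.2 N), for 0.3 s.
At the end, for the whole second after the job is handed in: The cassette lies flat on the floor of the filter well (within 3 mm in height, 6 mm sideways, 0.1 rad in turn), at rest; the selector rests within 0.17 rad of the sixth dot (3.142 rad); the cover plate is still in its bay (moved less than 20 mm) (horizontal distance between cassette and filter_well below 0.006 m and z of cassette in the frame of filter_well between -0.003 and 0.003 m and angle between the x axis of cassette and the x axis of filter_well, either way round below 0.1 rad and angle between cassette's own z axis and vertical below 0.05 rad and linear speed of cassette below 0.01 m/s and value of joint selector between 2.97 and 3.31 rad and distance of cover from where it was at the start of the episode below 0.02 m); the robot touches nothing.
It fails at once if the cover plate is moved more than 20 mm (distance of cover from where it was at the start of the episode above 0.02 m).
It fails at once if the stone cast is moved more than 30 mm (distance of stone_cast from where it was at the start of the episode above 0.03 m).
It fails at once if the spectacles are moved more than 30 mm (distance of spectacles from where it was at the start of the episode above 0.03 m).
It fails at once if the tape roll is moved more than 30 mm (distance of tape_roll from where it was at the start of the episode above 0.03 m).
It also fails if it takes over 64 s, if anything falls off the work surface, if the arm or the gripper's body presses on something with over 40 N, if the wrist force passes 120 N, or if a joint passes its speed limit or range.

## Working session

There is one attempt and no reset: what is moved stays moved. The work goes in short steps, each a Python script; the robot and the scene stay as the last script left them, time stands still between calls to the robot, and variables do not carry over. Pictures are saved under pics/ and viewed, at most 10 in all, crops included, and the job is handed in when it is done.

```bash
mkdir -p pics; ls; python3 - <<'E'
from station import arm, imaging
import cv2,numpy as np
for n in("scene","top"):
    im=imaging.snapshot(n); cv2.imwrite(f"pics/{n}0.png",cv2.resize(im,(800,600),interpolation=cv2.INTER_CUBIC))
    c=imaging.camera_info(n); print(n,c['fx'],c['fy'],c['cx'],c['cy'],(-np.array(c['R']).T@c['t']).round(3),np.array(c['R']).round(3).tolist())
    for t in["extractor","filter_well","rack","cassette","cover","selector_grip","selector_pointer","stone_cast","spectacles","tape_roll"]:
        r=imaging.mark_of(n,t); print(t,[(np.round(d['point'],1).tolist(),round(d['confidence'],2)) for d in r[:2]])
print(np.array(imaging.camera_info("wrist")["T_tool_cam"]).round(3).tolist(),arm.get_eef_rot(),arm.get_time())
E
```

```text
pics
station.py
scene 369.40006020449573 369.40006020449573 258.6947680233388 192.43020003777735 [-0.01   0.866  0.733] [[-0.834, -0.552, -0.024], [-0.268, 0.443, -0.855], [0.483, -0.706, -0.517]]
extractor [([297.4, 203.7], 0.62), ([308.2, 169.1], 0.44)]
filter_well [([286.4, 194.7], 0.62)]
rack [([226.2, 251.8], 0.87)]
cassette [([242.9, 245.0], 0.96)]
cover [([223.2, 265.1], 0.96)]
selector_grip [([307.1, 170.3], 0.62)]
selector_pointer [([304.6, 169.1], 0.47)]
stone_cast [([335.1, 178.3], 0.53)]
spectacles [([226.2, 211.0], 0.7)]
tape_roll [([182.7, 308.2], 0.62)]
top 370.80600110352634 370.80600110352634 258.15920841831536 191.25357291365444 [ 0.496 -0.004  1.277] [[-0.0, -1.0, 0.001], [-0.998, 0.0, -0.066], [0.066, -0.001, -0.998]]
extractor [([295.4, 207.2], 0.9)]
filter_well [([284.7, 207.9], 0.61)]
rack [([196.2, 195.0], 0.79)]
cassette [([208.0, 204.2], 0.65)]
cover []
selector_grip [([321.9, 210.0], 0.58)]
selector_pointer [([318.6, 212.1], 0.71)]
stone_cast [([377.7, 221.3], 0.69)]
spectacles [([249.2, 151.9], 0.69)]
tape_roll [([127.2, 207.3], 0.91)]
[[-0.0, -0.955, -0.297, 0.075], [1.0, -0.0, 0.0, -0.0], [-0.0, -0.297, 0.955, -0.144], [0.0, 0.0, 0.0, 1.0]] [ 9.86104423e-01  1.66126658e-01 -1.93943200e-06  5.62847086e-06] 1.1
```

View pics/top0.png

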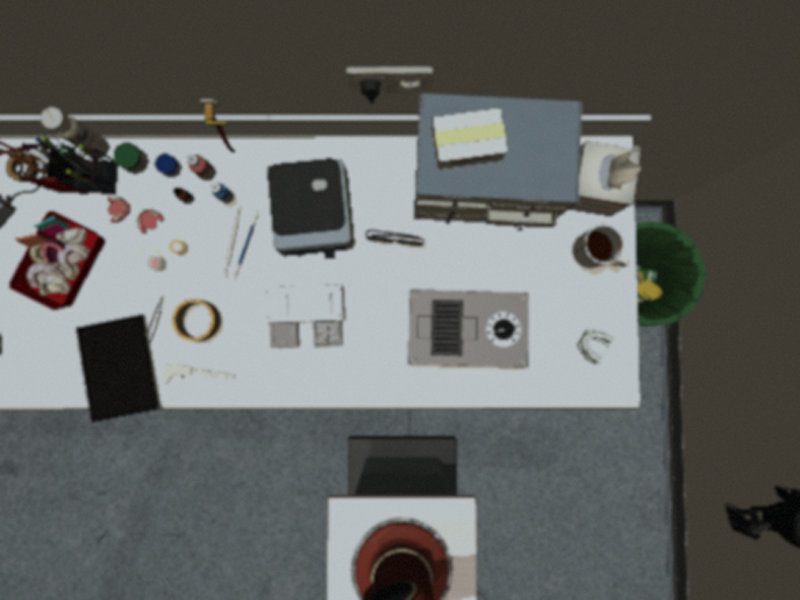

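View pics/scene0.png

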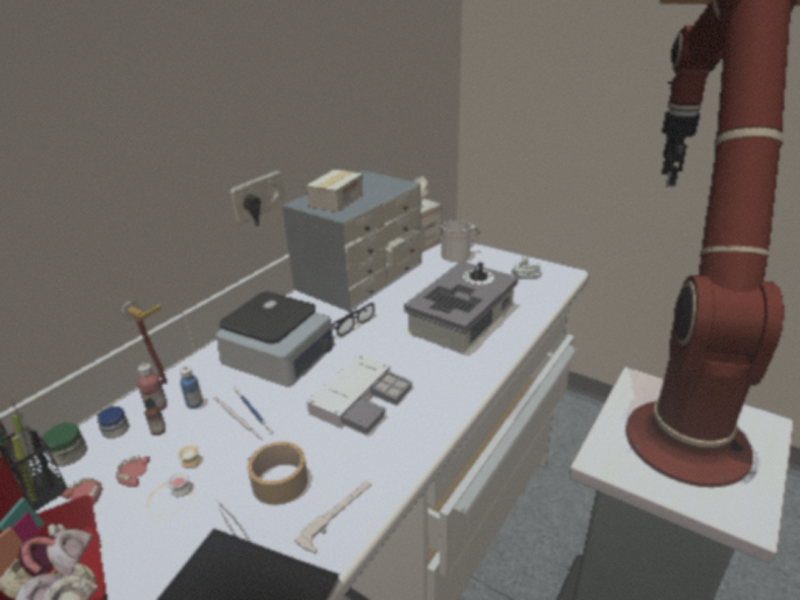

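```bash
cat > h.py <<'E'
from station import arm, imaging, finish_job
import numpy as np, cv2
from scipy.spatial.transform import Rotation as Ro
def q(psi): return [np.cos(psi/2),np.sin(psi/2),0,0]   # tool down, tool x at psi, fingers close along psi-90deg
def cam(name):
    c=imaging.camera_info(name); K=np.array([[c['fx'],0,c['cx']],[0,c['fy'],c['cy']],[0,0,1]])
    if name!='wrist': return K,np.array(c['R']),np.array(c['t'])
    T=np.eye(4); T[:3,:3]=Ro.from_quat(arm.get_eef_rot()).as_matrix(); T[:3,3]=arm.get_tool_pos()
    W=np.linalg.inv(T@np.array(c['T_tool_cam'])); return K,W[:3,:3],W[:3,3]
def onplane(C,uv,z):
    K,R,t=C; d=R.T@np.linalg.solve(K,[uv[0],uv[1],1]); o=-R.T@t
    return (o+d*(z-o[2])/d[2])[:2]
def ortho(im,C,z,x0,x1,y0,y1,mm=1.0):
    # metric top view of plane z: up=+x, left=+y ; pixel -> x=x1-row*mm, y=y1-col*mm
    K,R,t=C; s=mm/1000
    A=np.array([[0,-s,x1],[-s,0,y1],[0,0,0],[0,0,1]]); A[2,2]=z
    H=K@np.c_[R,t]@A
    return cv2.warpPerspective(im,H,(int((y1-y0)/s),int((x1-x0)/s)),flags=cv2.INTER_CUBIC|cv2.WARP_INVERSE_MAP)
E
python3 - <<'E'
from h import *
C=cam("top")
for n,uv,z in[("extr",(299.5,210.5),.08),("rack",(195.5,195),.032),("cass_end",(210,222),.024),("cover_end",(182,222),.024),("tape",(127,207),0),("spec",(253,152),0),("cast",(379,222),0)]: print(n,onplane(C,uv,z).round(3))
arm.move_j(np.array(arm.get_joint_positions())*[0,1,1,1,1,1,1]) if 0 else None
for p in([.5,.17,.24],[.53,-.13,.3]):
  for psi in(0,np.pi,-np.pi): 
    s=arm.ik(p,q(psi)); print(p,psi,None if s is None else np.round(s,2))
E
```

```text
extr [ 0.512 -0.139]
rack [0.565 0.205]
cass_end [0.474 0.156]
cover_end [0.474 0.251]
tape [0.525 0.445]
spec [0.716 0.012]
cast [ 0.474 -0.421]
[0.5, 0.17, 0.24] 0 [-0.1   0.44 -0.39  1.76  0.2   0.98 -2.14]
[0.5, 0.17, 0.24] 3.141592653589793 [ 0.35  0.69 -1.23  1.74  0.69  1.22  0.5 ]
[0.5, 0.17, 0.24] -3.141592653589793 [ 0.35  0.69 -1.23  1.74  0.69  1.22  0.5 ]
[0.53, -0.13, 0.3] 0 [ 0.29  0.39 -0.13  1.62  0.05  1.13 -1.42]
[0.53, -0.13, 0.3] 3.141592653589793 [ 0.72  0.49 -0.81  1.61  0.37  1.21  1.4 ]
[0.53, -0.13, 0.3] -3.141592653589793 [ 0.72  0.49 -0.81  1.61  0.37  1.21  1.4 ]
```

```bash
python3 - <<'E'
from h import *
def shot(tag,p,psi):
    arm.movep(p,q(psi)); arm.pause(.2); C=cam("wrist"); im=imaging.snapshot("wrist")
    np.savez(f"{tag}.npz",im=im,K=C[0],R=C[1],t=C[2])
    for th in ["extractor","filter_well","selector_grip","selector_pointer"] if tag[0]=='e' else ["rack","cassette","cover"]:
        z={"extractor":0,"filter_well":.066,"selector_grip":.102,"selector_pointer":.11,"rack":0,"cassette":.006,"cover":.006}[th]
        for d in imaging.mark_of("wrist",th)[:1]: print(tag,th,onplane(C,d['point'],z).round(4),round(d['confidence'],2))
    return im,C
def lab(a,t): cv2.putText(a,t,(3,12),0,.4,(0,0,255)); return a
O=[]
im,C=shot("eA",[.53,-.13,.28],0); O.append(lab(ortho(im,C,.08,.42,.61,-.28,.01,1),"eA"))
im,C=shot("eB",[.53,-.13,.28],np.pi); O.append(lab(ortho(im,C,.08,.42,.61,-.28,.01,1),"eB"))
R=[]
im,C=shot("rB",[.49,.19,.24],np.pi); R.append(lab(ortho(im,C,.024,.42,.61,.07,.33,1),"rB"))
im,C=shot("rA",[.52,.19,.24],0); R.append(lab(ortho(im,C,.024,.42,.61,.07,.33,1),"rA"))
print(arm.get_time())
a=np.vstack([np.hstack(O),np.pad(np.hstack(R),((0,0),(0,60),(0,0)))])
cv2.imwrite("pics/o.png",cv2.resize(a,None,fx=1.35,fy=1.35)); print(a.shape)
E
```

```text
eA extractor [ 0.5136 -0.1416] 0.93
eA filter_well [ 0.5127 -0.0931] 0.67
eA selector_grip [ 0.5117 -0.2098] 0.95
eA selector_pointer [ 0.5052 -0.1889] 0.65
eB extractor [ 0.5165 -0.1408] 0.66
eB filter_well [ 0.5144 -0.0935] 0.59
eB selector_grip [ 0.5107 -0.2093] 0.91
eB selector_pointer [ 0.5067 -0.1904] 0.95
rB rack [0.5729 0.2084] 0.78
rB cassette [0.5325 0.1632] 0.82
rB cover [0.5264 0.2586] 0.56
rA rack [0.5709 0.2119] 0.73
rA cassette [0.532  0.1608] 0.86
rA cover [0.5301 0.2581] 0.77
9.2167
(380, 580, 3)
```

View pics/o.png

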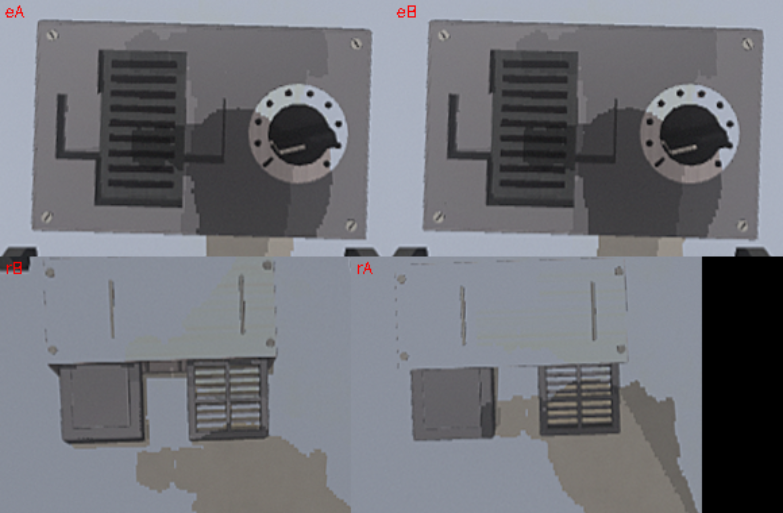

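```bash
python3 - <<'E'
from h import *
def L(t): d=np.load(t+".npz"); return d['im'],(d['K'],d['R'],d['t'])
def ecc(a,b):
    g=[cv2.GaussianBlur(cv2.cvtColor(x,6),(0,0),1.5) for x in(a,b)]
    W=np.eye(2,3,dtype=np.float32); cc,W=cv2.findTransformECC(g[0],g[1],W,cv2.MOTION_EUCLIDEAN); return cc,W
S=.4
w=(.44,.6,-.275,-.005)
A=ortho(*L("eA"),.08,*w,S); B=ortho(*L("eB"),.08,*w,S)
cc,W=ecc(A[:,:380],B[:,:380]); c=np.array([200,200,1]); print("deck A->B shift mm (col,row)",cc,(W@c-c[:2])*S,W[1,0])
wr=(.455,.525,.115,.205); wc=(.455,.525,.205,.3)
k=[ortho(*L(t),.024,*wr,S) for t in("rA","rB")]
cc,W=ecc(*k); c=np.array([100,60,1]); print("cass shift",cc,(W@c-c[:2])*S,W[1,0])
s=[ortho(*L(t),.11,.475,.55,-.25,-.17,S) for t in("eA","eB")]
h=max(x.shape[0] for x in k+s)
row=np.hstack([np.pad(x,((0,h-x.shape[0]),(0,5),(0,0))) for x in [k[0],*s]])
W_=max(row.shape[1],A.shape[1]); P=lambda x:np.pad(x,((0,0),(0,W_-x.shape[1]),(0,0)))
a=np.vstack([P(A),P(row)]); cv2.imwrite("pics/fit.png",a); print(a.shape,A.shape,[x.shape for x in k+s])
E
```

```text
deck A->B shift mm (col,row) 0.9976909600827875 [-0.00669658  0.04235583] 2.095243e-06
cass shift 0.7555859423891699 [-0.13026305  2.63158401] -0.0017221322
(586, 675, 3) (399, 675, 3) [(175, 224, 3), (175, 224, 3), (187, 199, 3), (187, 199, 3)]
```

View pics/fit.png

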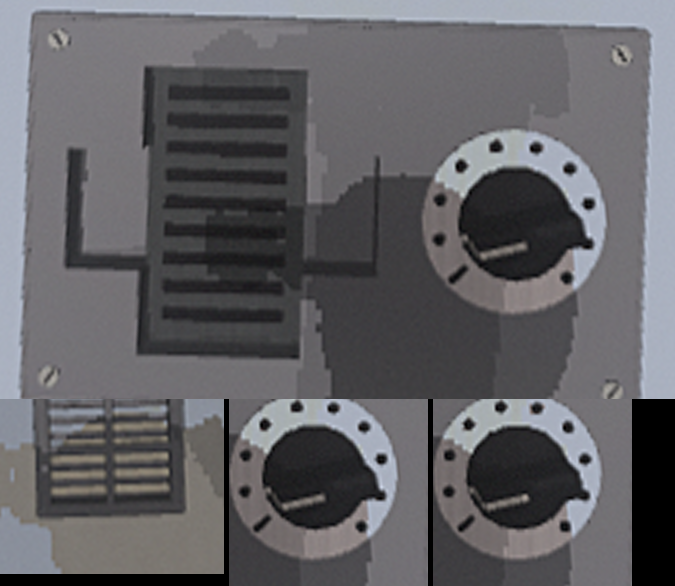

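```bash
python3 - <<'E'
from h import *
for t in("eA","eB","rA","rB"):
    d=np.load(t+".npz"); print(t,(-d['R'].T@d['t']).round(4),d['R'][0].round(3),d['R'][1].round(3))
print((np.load("eA.npz")['im'].astype(int)-np.load("eB.npz")['im']).std())
E
```

```text
eA [ 0.6049 -0.1309  0.4243] [-0.001 -1.     0.001] [-0.955  0.002  0.297]
eB [ 0.605  -0.1299  0.4244] [ 0. -1.  0.] [-0.955  0.     0.297]
rA [0.595  0.19   0.3844] [ 0. -1.  0.] [-0.955  0.     0.297]
rB [0.4134 0.1897 0.3844] [ 0.001  1.    -0.001] [ 0.955 -0.001  0.297]
7.577821747680083
```

```bash
python3 - <<'E'
from h import *
def L(t): d=np.load(t+".npz"); return d['im'],(d['K'],d['R'],d['t'])
arm.movep([.45,0,.25],q(np.pi*.6)); arm.movep([.505,-.11,.25],q(np.pi-.0)); arm.pause(.3)
C=cam("wrist"); im=imaging.snapshot("wrist"); print(arm.get_eef_rot().round(3) if hasattr(arm.get_eef_rot(),'round') else arm.get_eef_rot(),arm.get_tool_pos(),arm.get_time())
S=.4; w=(.44,.6,-.275,-.005)
A=ortho(*L("eA"),.08,*w,S);B=ortho(im,C,.08,*w,S)
g=[cv2.GaussianBlur(cv2.cvtColor(x,6),(0,0),1.2) for x in(A,B)]
W=np.eye(2,3,dtype=np.float32)
m=np.zeros(g[0].shape,np.uint8); cv2.circle(m,(514,221),95,255,-1); cv2.circle(m,(514,221),68,0,-1) # dial ring
for nm,mm in(("ring",m),):
    cc,W=cv2.findTransformECC(g[0],g[1],W,cv2.MOTION_TRANSLATION,(3,100,1e-6),mm); print(nm,cc,W[:,2]*S)
s=ortho(im,C,.11,.475,.55,-.25,-.17,S)
a=np.vstack([B,np.pad(s,((0,0),(0,B.shape[1]-s.shape[1]),(0,0)))]); cv2.imwrite("pics/eB.png",a)
E
```

```text
[-0.  1. -0.  0.] [ 0.50497907 -0.10970267  0.2501124 ] 12.5333
ring 0.6741083703001644 [ 0.31243914 -1.502618  ]
```

View pics/eB.png

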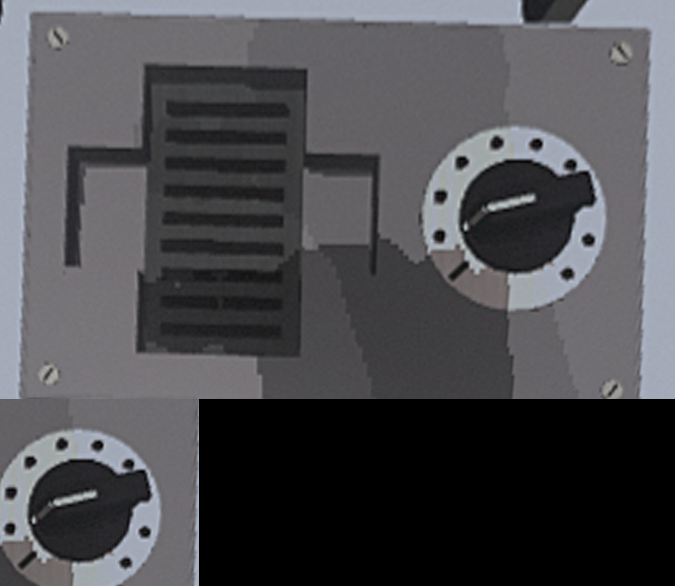

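```bash
python3 - <<'E'
from h import *
y=.02; u=np.array([np.cos(y),np.sin(y)]); g=np.array([.493,.1615])
arm.move_gripper(.85,40)
arm.movep([*g,.10],q(y)); print(arm.get_eef_rot(),arm.get_tool_pos())
arm.line_to([*g,.03],.12); arm.line_to([*g,.006],.05); print("down",arm.get_tool_pos(),arm.get_ft_force())
arm.move_gripper(0,40); print("grip",arm.get_opening(),arm.get_finger_force(),arm.get_ft_force())
C=cam("wrist"); im=imaging.snapshot("wrist"); cv2.imwrite("pics/w1.png",im)
p=g-.086*u
arm.line_to([*p,.0065],.06); print("out",arm.get_tool_pos(),arm.get_opening(),arm.get_ft_force(),arm.get_time())
im2=imaging.snapshot("wrist"); cv2.imwrite("pics/w2.png",np.vstack([im,im2])[:, :])
cv2.imwrite("pics/w2.png",np.hstack([im,im2])[:, ::1] if 0 else cv2.resize(np.hstack([im,im2]),(800,300)))
E
```

```text
[ 9.99951906e-01  9.80691767e-03  9.78441169e-05 -2.75284204e-06] [0.49319268 0.1612075  0.10007224]
down [0.49294384 0.16146323 0.00576839] [-0.46351554  0.40996464 -0.14738545]
grip 0.6873218184608628 42.33174383640289 [-1.70980775  0.25190694  2.7017321 ]
out [0.4075141  0.15979778 0.00649499] 0.6890925005532583 [-0.3067944   0.18573543 -1.93292885] 18.7583
```

View pics/w2.png

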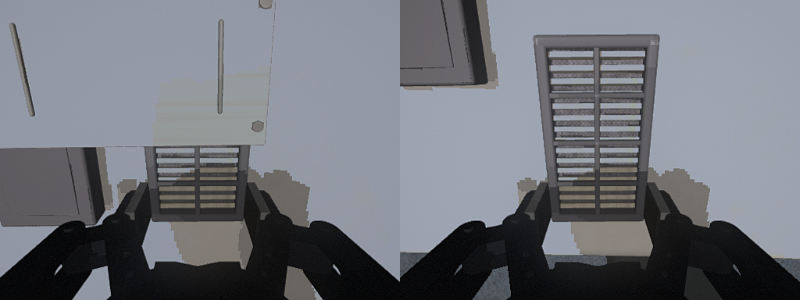

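```bash
python3 - <<'E'
from h import *
p=arm.get_tool_pos(); arm.line_to([p[0],p[1],.035],.1)
arm.line_to([.43,.06,.035],.15,q(0)); arm.line_to([.45,.053,.03],.15)
arm.line_to([.45,.053,.003],.05); print(arm.get_ft_force())
arm.line_to([.45,.053,.0012],.02); print(arm.get_tool_pos(),arm.get_ft_force(),arm.get_opening())
arm.move_gripper(.85); arm.pause(.4)
arm.line_to([.45,.053,.06],.15); arm.movep([.53,.053,.2],q(0)); arm.pause(.3)
C=cam("wrist"); im=imaging.snapshot("wrist"); S=.4
r=imaging.trace("wrist","cassette"); 
for d in imaging.mark_of("wrist","cassette"): print(onplane(C,d['point'],0),d['confidence'])
A=ortho(im,C,.018,.42,.56,.0,.11,S); M=ortho(r[0]['mask'].astype(np.uint8)*255,C,.018,.42,.56,.0,.11,S)
c=max(cv2.findContours((M>127).astype(np.uint8),0,2)[0],key=cv2.contourArea); print(cv2.minAreaRect(c))
cv2.imwrite("pics/b.png",cv2.resize(A,None,fx=1.5,fy=1.5)); print(A.shape,arm.get_time())
E
```

```text
[-0.08521968 -0.22356514 11.61776153]
[0.45183266 0.05325119 0.0032173 ] [-0.95647211 -0.63352983 23.80899757] 0.6838790425293572
[0.48764295 0.04971585] 0.75
((140.5, 171.5), (283.0, 155.0), 90.0)
(350, 275, 3) 23.675
```

View pics/b.png

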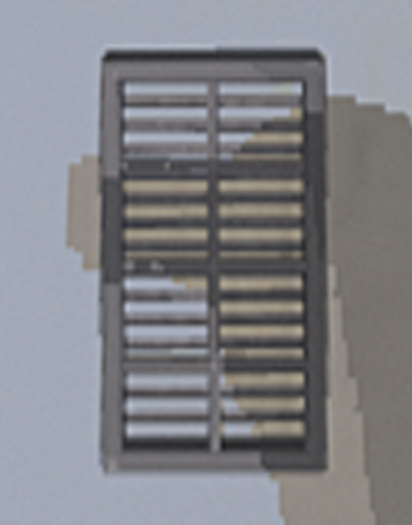

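```bash
python3 - <<'E'
from h import *
g=[.4897,.0532]
arm.movep([*g,.07],q(0)); arm.line_to([*g,.02],.12); arm.line_to([*g,.005],.05); print(arm.get_tool_pos(),arm.get_ft_force())
arm.move_gripper(0,40); print(arm.get_opening(),arm.get_finger_force(),arm.get_ft_force())
arm.line_to([*g,.12],.15); w=[.5159,-.094]; yw=-.0305
arm.line_to([*w,.12],.15,q(yw)); arm.line_to([*w,.09],.1); arm.pause(.2)
f0=arm.get_ft_force(); print("above",arm.get_tool_pos(),arm.get_eef_rot(),f0,arm.get_time())
C=cam("wrist"); im=imaging.snapshot("wrist"); cv2.imwrite("pics/w3.png",im)
for z in np.arange(.086,.0699,-.002):
    arm.line_to([*w,z],.04); f=np.array(arm.get_ft_force())-f0; print(round(z,3),np.round(f,1),np.round(arm.get_tool_pos(),4))
    if f[2]>10: break
print(arm.get_time())
cv2.imwrite("pics/w4.png",cv2.resize(np.hstack([im,imaging.snapshot("wrist")]),(800,300)))
E
```

```text
[0.48946822 0.05317298 0.0047212 ] [0.35220651 0.09143807 0.53301095]
0.6862326295769949 43.39214622974396 [-1.06706017 -0.19754194  3.33515416]
above [ 0.51643239 -0.09398083  0.09064697] [ 9.99884985e-01 -1.51485251e-02  7.29824633e-04  8.48314600e-05] [ 0.88604687  0.39150887 -0.14161202] 28.275
0.086 [-0.2 -0.5 -0.2] [ 0.5156 -0.094   0.0858]
0.084 [-0.8 -0.6 -1.2] [ 0.5158 -0.094   0.0838]
0.082 [-0.3 -0.5 -0.9] [ 0.5158 -0.094   0.0818]
0.08 [-0.9 -0.7 -0.5] [ 0.5158 -0.094   0.0798]
0.078 [-0.8 -0.2 -0.9] [ 0.5158 -0.094   0.0779]
0.076 [-1.6 -0.8 -0.6] [ 0.5158 -0.094   0.0759]
0.074 [-2.3 -1.  -2.1] [ 0.5158 -0.094   0.0739]
0.072 [-1.7  0.1 -0.5] [ 0.5158 -0.094   0.0719]
0.07 [-3.   0.7  8.3] [ 0.5161 -0.094   0.0714]
30.575
```

View pics/w4.png

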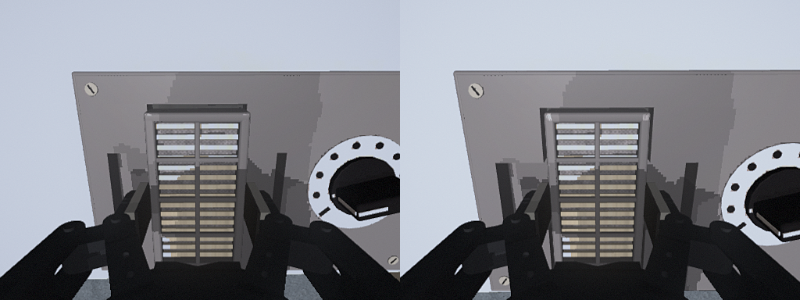

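```bash
python3 - <<'E'
from h import *
w=[.5159,-.094]
arm.move_gripper(.85); arm.pause(.3); arm.line_to([*w,.16],.15)
s=[.5122,-.2108]; a0=1.802
arm.movep([.515,-.16,.2],q(1.0)); arm.pause(.1)
imaging.snapshot("wrist"); 
arm.move_gripper(.5); arm.movep([*s,.15],q(a0)); arm.pause(.2)
C=cam("wrist"); im=imaging.snapshot("wrist")
print(arm.get_tool_pos(),Ro.from_quat(arm.get_eef_rot()).as_matrix()[:2,0],arm.get_time(),np.round(arm.get_joint_positions(),2))
for th,z in(("filter_well",.066),("cassette",.066),("selector_grip",.102),("selector_pointer",.11)):
    for d in imaging.mark_of("wrist",th)[:1]: print(th,onplane(C,d['point'],z).round(4),d['confidence'])
for psi in np.arange(a0,-.9,-.4): 
    j=arm.ik([*s,.092],q(psi)); print(round(psi,2),None if j is None else np.round(j,2))
cv2.imwrite("pics/s1.png",im)
E
```

```text
[ 0.51264187 -0.2101677   0.1505789 ] [-0.22981884  0.97323324] 34.4167 [ 0.61  0.59 -0.41  1.8   0.31  0.82  0.28]
cassette [ 0.5162 -0.0923] 0.61
selector_grip [ 0.5139 -0.2088] 0.85
selector_pointer [ 0.5084 -0.1922] 0.57
1.8 [ 0.59  0.67 -0.37  1.85  0.36  0.69  0.24]
1.4 [ 0.52  0.66 -0.27  1.85  0.27  0.67 -0.07]
1.0 [ 0.46  0.65 -0.17  1.85  0.17  0.66 -0.38]
0.6 [ 0.39  0.64 -0.06  1.85  0.06  0.65 -0.68]
0.2 [ 0.32  0.64  0.04  1.86 -0.04  0.64 -0.98]
-0.2 [ 0.26  0.65  0.14  1.86 -0.14  0.65 -1.28]
-0.6 [ 0.19  0.66  0.26  1.86 -0.26  0.66 -1.57]
```

View pics/s1.png

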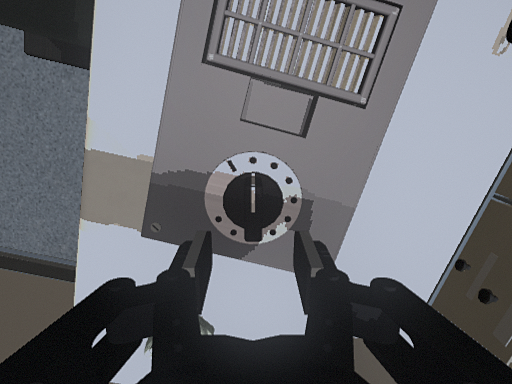

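```bash
python3 - <<'E'
from h import *
s=[.5122,-.2108,.092]; a0=1.802
arm.line_to([*s[:2],.105],.12); arm.line_to(s,.04); print(arm.get_tool_pos(),arm.get_ft_force())
arm.move_gripper(0,40); print(arm.get_opening(),arm.get_finger_force(),arm.get_ft_force())
for k in range(1,11):
    arm.move_j(arm.ik(s,q(a0-.2618*k)))
    if k%2==0: 
        e=arm.get_eef_rot(); print(k,round(2*np.arctan2(e[1],e[0]),3),np.round(arm.get_tool_pos(),4),np.round(arm.get_ft_force(),1),np.round(arm.get_wrist_torque(),2),arm.get_time())
arm.pause(.3); e=arm.get_eef_rot(); print(2*np.arctan2(e[1],e[0]))
arm.move_gripper(.5); arm.pause(.4); arm.line_to([*s[:2],.16],.12)
arm.movep([.50,-.15,.25],q(0)); arm.pause(.2)
C=cam("wrist"); im=imaging.snapshot("wrist"); S=.4; cv2.imwrite("pics/f.png",ortho(im,C,.084,.43,.6,-.28,0,S)); print(arm.get_time())
E
```

```text
[ 0.51209809 -0.21075693  0.09185252] [-0.31254792 -0.25296399 -0.098692  ]
0.1272914105371991 42.660183906555176 [1.12497054 0.36788197 0.31882885]
2 1.285 [ 0.5127 -0.2106  0.0924] [1.7 1.  3.4] [ 0.13 -0.15 -0.01] 36.6083
4 0.761 [ 0.5123 -0.2103  0.0924] [0.  2.6 5.9] [ 0.34 -0.02 -0.  ] 37.2083
6 0.238 [ 0.512  -0.2099  0.0924] [0.4 2.8 7.3] [ 0.53  0.16 -0.02] 37.8083
8 -0.286 [ 0.5121 -0.2094  0.0923] [0.1 3.8 7.3] [ 0.7  -0.02 -0.05] 38.4083
10 -0.809 [ 0.5124 -0.209   0.0923] [0.6 3.2 8.2] [ 0.81 -0.15  0.02] 39.0083
-0.8090259138120552
41.65
```

View pics/f.png

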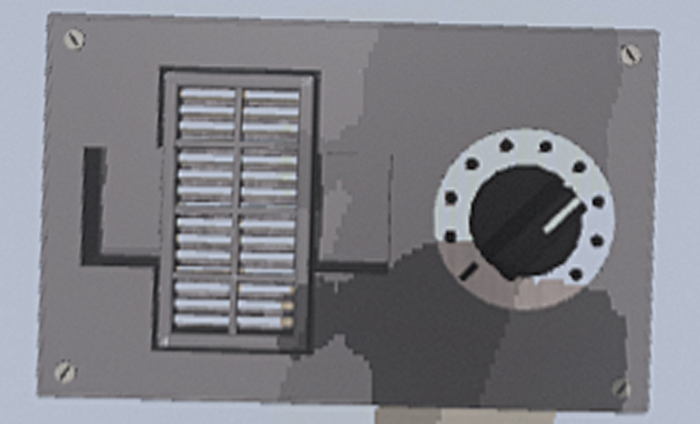

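```bash
python3 -c "
from h import *
print(finish_job())"
```

```text
the job is handed in; nothing more can be done
None
```

The job is handed in: in the last picture the cassette lies home in the filter well and the selector points at the sixth dot. No verdict came back, and I took no final picture of the cover plate and bystanders.

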